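# Stroke the strip box shut

## Task

The five small lids of the component strip box on the bench stand ajar. With the fingers closed, set the fingertips lightly on the black rubber finger rest at one end of the box and stroke along the top, from the rest over the whole row, so that the lids fold down flat one after another in order from the rest. Be gentle, do not force any lid further open, leave the box on the bench about where it stands without gripping or lifting it, do not disturb the things beside it, and finish with the fingers clear.

Things in the scene. Friction and masses are not known exactly. Their poses are not given: they have to be found in the camera images.
- strip_box: Component strip box: a narrow straight grey plastic box, 203 mm long (own y), 44 mm wide (x), 26 mm high with lids shut, loose on the bench, about 0.6 kg. Origin: centre of its underside; z up. Its +y end is a solid block, 38 mm long and 24 mm high, with a black rubber finger rest on it. From it five open compartments, 33 mm each, follow towards -y, each with its own white lid.
- finger_rest (a joint): How far (m) the finger rest is pressed down: flat black rubber pad, 40 x 34 mm, sprung, on the block at the box's +y end. 0 = free, its top 31 mm above the box's underside; 0.005 = fully down (5 N, 1 N per mm), its top at 26 mm, level with the tops of the shut lids. It springs back.
- row_start (a point): Point on the box's centre line in the middle of the finger rest, at the height of the shut lids' tops (the rest's top when fully pressed; free, it stands 5 mm higher), 20 mm from the block's outer end and 18 mm before the hinge of lid 1: where the stroke starts. 26 mm above the bench. Fixed to the box, it does not move with the rest.
- row_end (a point): Point on the centre line at the far (-y) end of the box, at the height of the top of the shut lids, 2 mm before the outer edge: where the stroke ends. The straight line from row_start to row_end, 181 mm long, runs along the middle of the tops of all the shut lids.
- lid_1 (a joint): Angle (rad) of lid 1 of 5, counted from the finger rest: a white plate 42 mm wide, 31.5 mm long, 2.5 mm thick, hinged at its edge nearer the rest, so that its far edge stands up. 0 = shut flat, its top 26 mm above the bench; grows to 1.5 as it opens; starts at 0.3 to 0.6. It stays where left (hinge friction under 1 N). Fingertips passing at most 3 mm above the shut height leave it shut.
- lid_2 (a joint): Angle (rad) of lid 2 of 5, counted from the finger rest: a white plate 42 mm wide, 31.5 mm long, 2.5 mm thick, hinged at its edge nearer the rest, so that its far edge stands up. 0 = shut flat, its top 26 mm above the bench; grows to 1.5 as it opens; starts at 0.3 to 0.6. It stays where left (hinge friction under 1 N). Fingertips passing at most 3 mm above the shut height leave it shut.
- lid_3 (a joint): Angle (rad) of lid 3 of 5, counted from the finger rest: a white plate 42 mm wide, 31.5 mm long, 2.5 mm thick, hinged at its edge nearer the rest, so that its far edge stands up. 0 = shut flat, its top 26 mm above the bench; grows to 1.5 as it opens; starts at 0.3 to 0.6. It stays where left (hinge friction under 1 N). Fingertips passing at most 3 mm above the shut height leave it shut.
- lid_4 (a joint): Angle (rad) of lid 4 of 5, counted from the finger rest: a white plate 42 mm wide, 31.5 mm long, 2.5 mm thick, hinged at its edge nearer the rest, so that its far edge stands up. 0 = shut flat, its top 26 mm above the bench; grows to 1.5 as it opens; starts at 0.3 to 0.6. It stays where left (hinge friction under 1 N). Fingertips passing at most 3 mm above the shut height leave it shut.
- lid_5 (a joint): Angle (rad) of lid 5 of 5, counted from the finger rest: a white plate 42 mm wide, 31.5 mm long, 2.5 mm thick, hinged at its edge nearer the rest, so that its far edge stands up. 0 = shut flat, its top 26 mm above the bench; grows to 1.5 as it opens; starts at 0.3 to 0.6. It stays where left (hinge friction under 1 N). Fingertips passing at most 3 mm above the shut height leave it shut.
- probe_tin: Bystander: round tin, 60 mm across, 22 mm high, loose beside the box (on its +x side). Origin: centre of the underside.
- tweezers: Bystander: steel tweezers, 132 mm long (own y), 16 mm wide, 10 mm high, lying loose beside the box (on its -x side). Origin: centre of the underside.
- usb_dongle: Bystander: small black plug-in key, 54 mm long (own y), 18 mm wide, 9 mm high, lying loose beyond the far (-y) end of the box. Origin: centre of the underside.
Mind the look-alikes: they are no part of the job. Of the things that look like the strip_box, the larger one is meant.

How it is judged:
By the outcome, as a careful person would: the job done as asked, in the order asked, and still so for the second after the job is handed in, with the robot touching nothing.
It also fails if it takes over 38 s, if anything falls off the work surface, if the arm or the gripper's body presses on something with over 40 N, if the wrist force passes 120 N, or if a joint passes its speed limit or range.

## Robot

A 7-joint arm with a two-finger parallel gripper is mounted at the origin on a cart in front of the work surface, level with it; the furniture and walls round the work are solid. World frame = base frame: x ahead of the robot, y to its left, z up, the work surface at z = 0. Lengths are in m, angles in rad, forces in N, time in s.
With the tool pointing down it reaches from about 0.425 to 0.95 m from the base axis. Payload 16.7 kg.
Tool frame: the origin (TCP) lies on the front face of the gripper's body, between the roots of the fingers; the fingertips stand 97 mm ahead of it and the grasp point (between the pads) lies 78 mm ahead of it; z points along the fingers, y is the line along which they close (so a half turn about z gives the same grasp; the last joint's range is limited). The gripper opens to 94 mm and grips with 3 to 60 N. Pads are 16 mm wide; open, the fingers measure 119 mm over their backs; the gripper's body (75 mm by 177 mm) begins 78 mm behind the grasp point.
Start: joints at [1.036, 0.426, 0.074, 1.606, -0.034, 1.111, -0.067], TCP at [0.253, -0.626, 0.303] pointing down, gripper open.
Joint ranges: [-2.85, 2.85], [-0.5, 2.14], [-1.23, 1.37], [0.21, 2.46], [-1.02, 4.16], [0.16, 2.05], [-2.73, 2.73]. Speed limits (rad/s): [1.89, 1.89, 2.39, 2.39, 3.01, 3.01, 3.01].

## Interface

Orientations are given as a unit quaternion [x, y, z, w].
In Python, from cell import bot gives the robot as it stands.
- The arm moves only by the shell command python3 -m pendant 'ROWS' [OPENING] [FORCE]. ROWS is JSON, a list that holds one entry, the list of rows, each a list of 4 numbers: the shift along the world's x, y, z in m, then the turn about the world's z in rad. A call has 1 to 12 rows; each row shifts and turns the commanded pose from where the row before left it; what a row does not reach is not made up. A row lasts 1/12 s, in which the tool goes at most 41.7 mm and 7.16 degrees, less where a joint would pass 70% of its speed; a pose out of reach is approached as far as the arm can. A call is refused whole if a number of a shift passes 0.0417 or a number of a turn 0.125, either way. A call with a gripper value outside its range is refused whole. OPENING is the closure in counts, from 0 (fully open) to 255 (shut), set as the call begins (- or left out, the last holds). The fingers move at their own pace and stop on an object; FORCE is the grip in N (left out, the last holds). Time passes only in rows, so rows that do not move let the fingers close. It gives the time, the measured TCP pose, the force, the opening and the grip force at its end, in the units of the state.
- bot.observe(): the state, without advancing time (a new reading comes with each control period).
- bot.camera(name): name is "scene" or "top" or "wrist"; returns the picture (400x640x3 uint8, blue, green, red); there is no depth.
- bot.get_calibration(name): a dict with "mtx" (3x3 intrinsics, pixels), "k1" (the pictures are not rectified: a ray, as slopes to the right and down, at radius r is drawn at 1 + k1 r^2 times it, then the intrinsics apply), "extrinsics" (4x4, takes a point from world to camera coordinates). Camera axes: x right, y up, looking along -z (the intrinsics and any distortion apply to the point x, -y, -z); pixel columns grow to the right and rows downward; lengths in m; the calibration is good to about 2 mm. A picture is of the moment at which its call begins: read the wrist's pose just before it. get_calibration takes no time and is no camera call; for the wrist camera it gives the pose at the moment of the call.
- bot.sign_off(): hands the job in; it is judged then, once.
The state is a dict: "time_s": time; "qpos": joint angles; "joint_vel": joint speeds; "tau": joint torques, N m; "tool_pos": TCP position; "eef_rot": TCP orientation; "wrist_force": force on the tool from outside, world axes, zero at the start; "wrist_torque": the same for the moment, N m; "width": finger opening in m; "grasp_force": force on a finger pad.
Only numpy, scipy, OpenCV 4.12 (cv2) and the standard library are available. Lean on these libraries where they do the work, as an engineer would, in place of code of your own. Each camera call takes 0.05 s, during which the arm holds its last target. There are 200 camera calls.

## Working session

There is one attempt and no reset: what is moved stays moved. The work goes in short steps, Python scripts to look and compute and a shell command to move; the robot and the scene stay as the last step left them, time stands still between calls to the robot, and variables do not carry over. Pictures are saved under pics/ and viewed, at most 10 in all, crops included, and the job is handed in when it is done.

```bash
mkdir -p pics; ls; python3 - <<'E'
from cell import bot
import cv2,numpy as np
s=bot.observe();print(s)
for n in("scene","top"):
    cv2.imwrite(f"pics/{n}1.png",bot.camera(n));c=bot.get_calibration(n);print(n,np.round(c["mtx"],1).tolist(),c["k1"],np.round(c["extrinsics"],3).tolist())
E
```

```text
pics
{'time_s': 0.0, 'qpos': array([ 1.03649156,  0.42672188,  0.07386844,  1.60657375, -0.03413928,
        1.11076888, -0.06709664]), 'joint_vel': array([-9.79302595e-06,  1.26423609e-03,  5.17166374e-05,  1.48523901e-03,
       -1.40004334e-04, -3.68743599e-04, -1.13800691e-05]), 'tau': array([-1.98148497e-03, -9.35814428e+01,  3.66542995e+00, -4.54183817e+01,
       -4.89644485e-02,  2.06289761e-02,  1.76628500e-04]), 'tool_pos': array([ 0.25325097, -0.62537548,  0.30199747]), 'eef_rot': array([ 9.81553316e-01,  1.91187660e-01, -1.45640151e-04, -5.88259219e-04]), 'wrist_force': array([ 0.19260005, -0.03034646,  0.35759486]), 'wrist_torque': array([ 0.02238194,  0.02154301, -0.00472177]), 'grasp_force': 0.0, 'width': 0.09384969363969325}
scene [[456.5, 0.0, 317.4], [0.0, 456.5, 201.1], [0.0, 0.0, 1.0]] -0.07355800858667674 [[0.601, -0.799, -0.021, -0.324], [0.46, 0.324, 0.827, -0.256], [-0.654, -0.506, 0.562, -0.567], [0.0, 0.0, 0.0, 1.0]]
top [[407.7, 0.0, 319.8], [0.0, 407.7, 193.6], [0.0, 0.0, 1.0]] -0.05489263926411749 [[-0.01, -1.0, -0.03, 0.002], [0.981, -0.016, 0.195, -0.518], [-0.196, -0.027, 0.98, -0.815], [0.0, 0.0, 0.0, 1.0]]
```

View pics/top1.png

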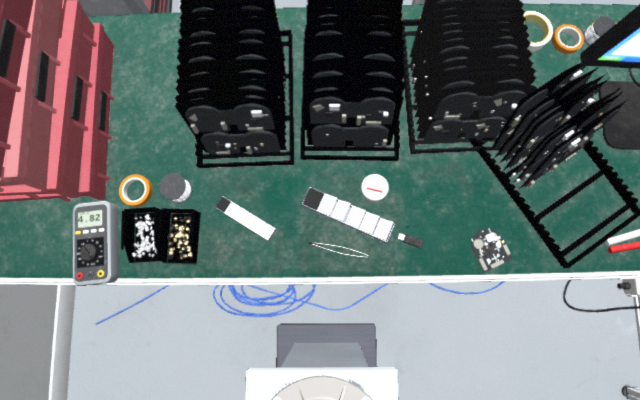

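View pics/scene1.png

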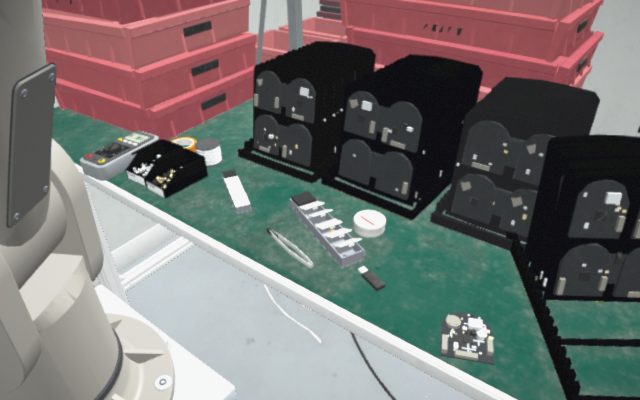

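Two candidates in the top view: the one at (245,217), smaller, with a black end and a single flat white top, and the one at (348,214), longer, with five ajar lids and the tin, tweezers and dongle around it. The second fits. I'll confirm it in an enlarged crop and measure it.

```bash
cat > h.py <<'E'
from cell import bot
import cv2,numpy as np
def ray(n,uv,z,c=None):
    c=c or bot.get_calibration(n);K=c["mtx"];E=np.array(c["extrinsics"])
    d=(np.array(uv,float)-[K[0][2],K[1][2]])/[K[0][0],K[1][1]]
    u=d.copy()
    for _ in range(20): u=d/(1+c["k1"]*(u@u))
    v=E[:3,:3].T@np.array([u[0],-u[1],-1]);o=-E[:3,:3].T@E[:3,3]
    return o+v*(z-o[2])/v[2]
E
python3 - <<'E'
from h import *
a=cv2.imread("pics/top1.png")[175:260,205:430];b=cv2.imread("pics/scene1.png")[160:300,215:400]
cv2.imwrite("pics/crop1.png",np.vstack([cv2.resize(a,(765,289),interpolation=2),cv2.resize(b,(765,579),interpolation=2)[:, :]])[:868] if 0 else np.vstack([cv2.resize(a,(765,289),interpolation=2),np.pad(cv2.resize(b,(410,310),interpolation=2),((0,0),(0,355),(0,0)))]))
for n,uv,z in[("top",(314,198),.031),("top",(394,240),.0),("top",(376,187),.022),("top",(340,250),.005),("top",(411,240),.005)]:print(uv,ray(n,uv,z).round(3))
E
```

```text
(314, 198) [0.513 0.009 0.031]
(394, 240) [ 0.422 -0.165  0.   ]
(376, 187) [ 0.537 -0.127  0.022]
(340, 250) [ 0.402 -0.046  0.005]
(411, 240) [ 0.421 -0.201  0.005]
```

View pics/crop1.png

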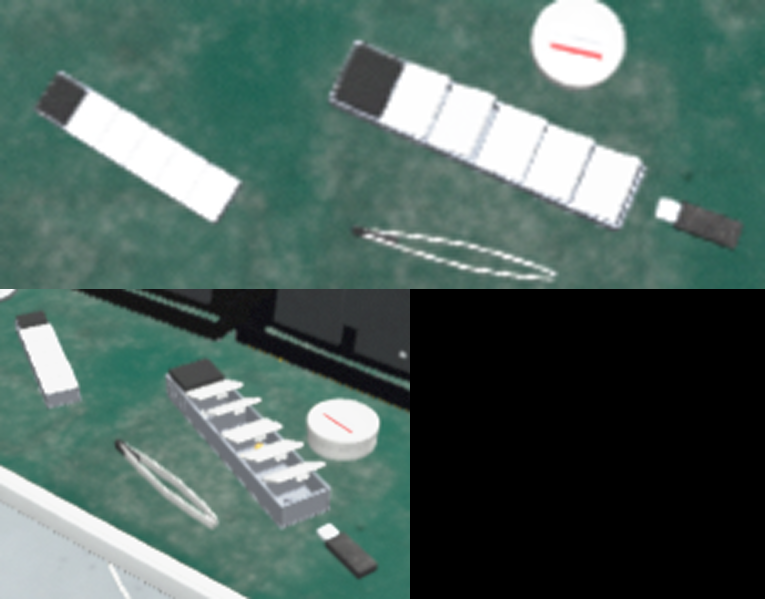

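The crop confirms it. The left box at crop (140,150) is smaller with flat lids. The right one, at crop (490,135), is larger with five standing lids and the rest at crop (369,80), and it is the one meant. I'll close the fingers, travel over and turn so the fingers' closing line lies across the box.

```bash
python3 - <<'E'
from h import *
a=ray("top",(302.6,203.8),0);b=ray("top",(386.5,241.5),0);d=a-b;print(a,b,np.linalg.norm(d),np.degrees(np.arctan2(d[1],d[0])))
E
python3 -m pendant '[[[0.016,0.036,0,0.1],[0.016,0.036,0,0.1],[0.016,0.036,0,0.1],[0.016,0.036,0,0.1],[0.016,0.036,0,0.1],[0.016,0.036,0,0.1],[0.016,0.036,0,0],[0.016,0.036,0,0],[0.016,0.036,0,0],[0.016,0.036,0,0],[0.016,0.036,0,0],[0.016,0.036,0,0]]]' 255 10
```

```text
[0.50586209 0.03583699 0.        ] [ 0.4189964  -0.14839336  0.        ] 0.20368227833479594 64.75584772146453
time_s: 1.1
tool_pos: [0.4455, -0.1918, 0.3027]
eef_rot: [0.881, 0.473, -0.0, 0.0]
wrist_force: [1.1, -0.5, 0.5]
width: 0.0175
grasp_force: 0.0
```

```bash
python3 -m pendant '[[[0.01,0.032,0,0.07],[0.01,0.032,0,0.07],[0.01,0.032,0,0],[0.005,0.03,0,0],[0,0,0,0],[0,0,0,0]]]'; python3 - <<'E'
from h import *
import json
c=bot.get_calibration("wrist");im=bot.camera("wrist");cv2.imwrite("pics/w1.png",im)
json.dump({k:np.array(v).tolist() for k,v in c.items()},open("w1.json","w"))
s=bot.observe();print(s["tool_pos"],s["eef_rot"],s["wrist_force"],s["width"],c["k1"])
E
```

```text
time_s: 1.6
tool_pos: [0.4804, -0.0662, 0.3025]
eef_rot: [0.845, 0.535, -0.0, -0.0]
wrist_force: [-0.2, -0.7, -1.0]
width: 0.0011
grasp_force: 0.0
[ 0.48017787 -0.06759288  0.30245832] [ 8.45744034e-01  5.33588745e-01 -2.60886239e-04 -1.09220336e-04] [-0.07304178 -0.32951447 -0.24127097] 0.0007219884869367233 -0.032748388471653886
```

View pics/w1.png

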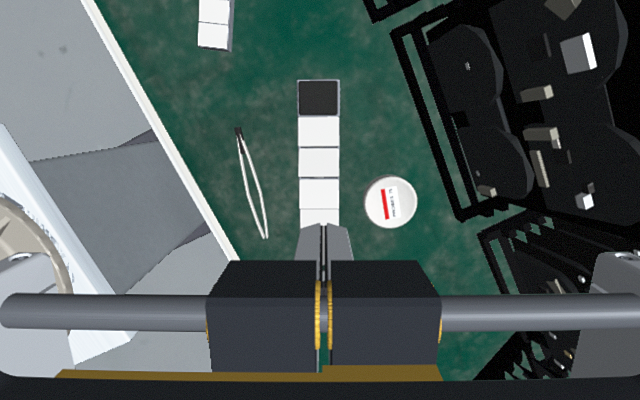

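The wrist view shows the rest at (319,98) and the lids running straight down the picture under the fingers. The tin is at (390,202) and the tweezers at (252,180). Next I'll measure the rest and the box edges here.

```bash
python3 - <<'E'
from h import *
import json
c=json.load(open("w1.json"));im=cv2.imread("pics/w1.png")
r=im[70:125,285:355];hsv=cv2.cvtColor(r,cv2.COLOR_BGR2HSV)
m=((hsv[...,2]<75)&(hsv[...,1]<60)).astype(np.uint8);m=cv2.morphologyEx(m,cv2.MORPH_OPEN,np.ones((3,3)))
k=max(cv2.findContours(m,0,1)[0],key=cv2.contourArea);q=cv2.minAreaRect(k);print(q)
p=cv2.boxPoints(q)+[285,70]; P=np.array([ray("w",x,.031,c) for x in p]);print(P.round(4).tolist())
for i in range(4):
  d=P[(i+1)%4]-P[i];print(np.linalg.norm(d).round(4),np.degrees(np.arctan2(d[1],d[0])).round(1))
print("rest",P.mean(0))
# white lid edges -> hinge row y 116..; grey/white mask box side edges per row
hs=cv2.cvtColor(im,cv2.COLOR_BGR2HSV);w=((hs[...,2]>190)&(hs[...,1]<40))
for y in(118,120,148,150,178,181,184):
  x=np.where(w[y,285:355])[0]+285
  print(y,x.min(),x.max()) if len(x) else print(y,'-')
a=ray("top",(302.6,203.8),0)
s=bot.observe();print(s["tool_pos"])
E
```

```text
((32.5, 27.5), (33.0, 37.0), 90.0)
[[0.5021, 0.0344, 0.031], [0.5354, 0.0186, 0.031], [0.5219, -0.0105, 0.031], [0.4879, 0.0056, 0.031]]
0.0369 -25.4
0.0321 -114.9
0.0376 154.6
0.0321 63.7
rest [0.51179644 0.01202313 0.031     ]
118 298 338
120 298 338
148 299 338
150 299 338
178 -
181 300 338
184 300 338
[ 0.48017787 -0.06759288  0.30245832]
```

```bash
python3 - <<'E'
from h import *
import json
c=json.load(open("w1.json"))
for uv in[(462,220),(395,35),(498,212),(430,30),(480,232)]:print("w",uv,[ray("w",uv,z,c)[:2].round(3).tolist() for z in(0,.02,.1)])
for uv in[(302,158),(397,158),(198,165),(292,160),(315,105),(395,105),(315,148),(395,150)]:print("t",uv,[ray("top",uv,z)[:2].round(3).tolist() for z in(0,.05,.1,.2)])
for uv in[(325,178),(415,213),(335,135),(330,130),(345,85),(410,205)]:print("s",uv,[ray("scene",uv,z)[:2].round(3).tolist() for z in(0,.05,.1,.2)])
E
```

```text
w (462, 220) [[0.607, -0.187], [0.602, -0.178], [0.582, -0.14]]
w (395, 35) [[0.614, 0.036], [0.608, 0.034], [0.587, 0.026]]
w (498, 212) [[0.65, -0.197], [0.643, -0.187], [0.614, -0.147]]
w (430, 30) [[0.649, 0.025], [0.642, 0.024], [0.613, 0.017]]
w (480, 232) [[0.622, -0.211], [0.616, -0.2], [0.593, -0.157]]
t (302, 158) [[0.613, 0.037], [0.598, 0.033], [0.583, 0.03], [0.554, 0.023]]
t (397, 158) [[0.609, -0.18], [0.594, -0.172], [0.58, -0.163], [0.551, -0.146]]
t (198, 165) [[0.601, 0.279], [0.587, 0.262], [0.573, 0.245], [0.545, 0.211]]
t (292, 160) [[0.608, 0.06], [0.594, 0.055], [0.579, 0.05], [0.551, 0.041]]
t (315, 105) [[0.742, 0.006], [0.72, 0.004], [0.698, 0.002], [0.655, -0.001]]
t (395, 105) [[0.738, -0.182], [0.717, -0.174], [0.695, -0.165], [0.652, -0.148]]
t (315, 148) [[0.636, 0.007], [0.62, 0.005], [0.604, 0.003], [0.572, -0.001]]
t (395, 150) [[0.628, -0.177], [0.612, -0.168], [0.597, -0.16], [0.566, -0.144]]
s (325, 178) [[0.633, 0.049], [0.567, 0.001], [0.501, -0.048], [0.368, -0.146]]
s (415, 213) [[0.628, -0.173], [0.562, -0.2], [0.496, -0.228], [0.365, -0.283]]
s (335, 135) [[0.821, 0.155], [0.737, 0.096], [0.653, 0.037], [0.485, -0.081]]
s (330, 130) [[0.838, 0.183], [0.753, 0.121], [0.667, 0.06], [0.495, -0.064]]
s (345, 85) [[1.144, 0.342], [1.029, 0.265], [0.915, 0.188], [0.685, 0.034]]
s (410, 205) [[0.647, -0.152], [0.579, -0.181], [0.512, -0.211], [0.377, -0.271]]
```

The racks' front plates stand at about x=0.63. The gripper body's nearest corner reaches 0.609 over the rest, which clears them. Now I'll move over the rest and down.

```bash
python3 -m pendant '[[[0.0082,0.0195,0,0],[0.0082,0.0195,0,0],[0.0082,0.0195,0,0],[0.0082,0.0195,0,0],[0,0,-0.03,0],[0,0,-0.03,0],[0,0,-0.03,0],[0,0,-0.03,0],[0,0,-0.02,0],[0,0,-0.012,0],[0,0,0,0],[0,0,0,0]]]'
python3 - <<'E'
from h import *
c=bot.get_calibration("wrist");im=bot.camera("wrist");im2=bot.camera("scene")[150:290,240:410]
cv2.imwrite("pics/w2.png",np.vstack([cv2.resize(im,(480,300)),cv2.resize(im2,(364,300),interpolation=2) if 0 else np.pad(cv2.resize(im2,(364,300),interpolation=2),((0,0),(0,116),(0,0)))]))
s=bot.observe();print(s["tool_pos"],s["eef_rot"],s["wrist_force"])
E
```

```text
time_s: 2.65
tool_pos: [0.5132, 0.0097, 0.1508]
eef_rot: [0.846, 0.533, -0.0, -0.0]
wrist_force: [-0.1, 0.4, 0.5]
width: 0.0003
grasp_force: 0.0
[0.51387358 0.01004993 0.15194379] [8.46170533e-01 5.32911521e-01 7.01164597e-04 4.98935253e-04] [-0.0630176  -0.24678914  0.60633645]
```

View pics/w2.png

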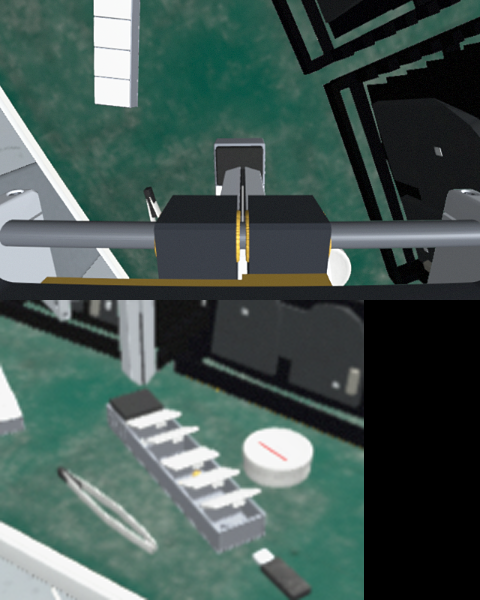

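The fingers are centred over the rest: in the picture the rest spans columns 216–264 and the fingers sit at 242. I'll lower by force from here.

```bash
python3 -m pendant '[[[0,0,-0.008,0],[0,0,-0.006,0],[0,0,-0.004,0],[0,0,0,0],[0,0,0,0]]]'; python3 -m pendant '[[[0,0,-0.003,0],[0,0,-0.0015,0],[0,0,0,0],[0,0,0,0]]]';python3 -m pendant '[[[0,0,-0.0015,0],[0,0,0,0],[0,0,0,0]]]'
```

```text
time_s: 3.17
tool_pos: [0.513, 0.0104, 0.1325]
eef_rot: [0.846, 0.533, -0.0, -0.0]
wrist_force: [0.3, 0.2, 0.2]
width: 0.0004
grasp_force: 0.0
time_s: 3.5
tool_pos: [0.5131, 0.0104, 0.1281]
eef_rot: [0.846, 0.533, -0.0, -0.0]
wrist_force: [-0.5, 0.4, 0.2]
width: 0.0003
grasp_force: 0.1
time_s: 3.75
tool_pos: [0.5132, 0.0104, 0.1267]
eef_rot: [0.846, 0.533, 0.0, 0.0]
wrist_force: [0.8, 0.1, 2.7]
width: 0.0003
grasp_force: 0.8
```

```bash
python3 -m pendant '[[[0,0,-0.0012,0],[0,0,0,0],[0,0,0,0]]]';python3 -m pendant '[[[0,0,-0.0005,0],[0,0,0,0],[0,0,0,0]]]'
```

```text
time_s: 4.0
tool_pos: [0.5133, 0.0104, 0.1255]
eef_rot: [0.846, 0.533, 0.0, 0.0]
wrist_force: [-0.3, -0.7, 2.8]
width: 0.0005
grasp_force: 1.4
time_s: 4.25
tool_pos: [0.5132, 0.0104, 0.125]
eef_rot: [0.846, 0.533, 0.0, 0.0]
wrist_force: [0.3, 0.1, 3.3]
width: 0.0004
grasp_force: 1.7
```

Light contact with the rest: 3.3 N, so tips about 2 mm above shut height. Starting the stroke.

```bash
python3 -m pendant '[[[-0.0017,-0.0036,-0.0005,0],[-0.0017,-0.0036,0,0],[-0.0017,-0.0036,0,0],[-0.0017,-0.0036,0,0],[-0.0017,-0.0036,0,0],[-0.0017,-0.0036,0,0],[-0.0017,-0.0036,0,0],[-0.0017,-0.0036,0,0],[-0.0017,-0.0036,0,0],[-0.0017,-0.0036,0,0],[-0.0017,-0.0036,0,0],[-0.0017,-0.0036,0,0]]]'
python3 - <<'E'
from h import *
im2=bot.camera("scene")[150:290,240:410];cv2.imwrite("pics/s3.png",cv2.resize(im2,(510,420),interpolation=2))
E
```

```text
time_s: 5.25
tool_pos: [0.4926, -0.0332, 0.1244]
eef_rot: [0.846, 0.533, 0.0, -0.0]
wrist_force: [-1.2, 0.3, 1.0]
width: 0.0002
grasp_force: 0.3
```

View pics/s3.png

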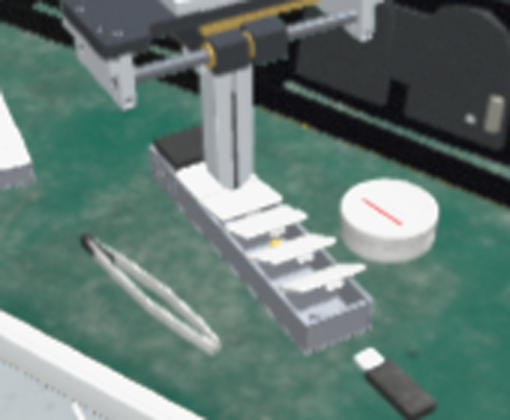

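Lid 1 at (230,190) is folding flat under the fingers, and the box and its neighbours haven't moved. Continuing.

```bash
python3 -m pendant '[[[-0.0017,-0.0036,0,0],[-0.0017,-0.0036,0,0],[-0.0017,-0.0036,0,0],[-0.0017,-0.0036,0,0],[-0.0017,-0.0036,0,0],[-0.0017,-0.0036,0,0],[-0.0017,-0.0036,0,0],[-0.0017,-0.0036,0,0],[-0.0017,-0.0036,0,0],[-0.0017,-0.0036,0,0],[-0.0017,-0.0036,0,0],[-0.0017,-0.0036,0,0]]]'; python3 -m pendant '[[[-0.0017,-0.0036,0,0],[-0.0017,-0.0036,0,0],[-0.0017,-0.0036,0,0],[-0.0017,-0.0036,0,0],[-0.0017,-0.0036,0,0],[-0.0017,-0.0036,0,0],[-0.0017,-0.0036,0,0],[-0.0017,-0.0036,0,0],[-0.0017,-0.0036,0,0],[-0.0017,-0.0036,0,0],[-0.0017,-0.0036,0,0],[-0.0017,-0.0036,0,0]]]'
python3 - <<'E'
from h import *
im2=bot.camera("scene")[150:290,240:410];cv2.imwrite("pics/s4.png",cv2.resize(im2,(510,420),interpolation=2))
E
```

```text
time_s: 6.3
tool_pos: [0.4721, -0.0764, 0.1245]
eef_rot: [0.846, 0.533, -0.0, -0.0]
wrist_force: [-1.2, -0.2, -0.9]
width: 0.001
grasp_force: 0.1
time_s: 7.3
tool_pos: [0.4518, -0.1195, 0.1245]
eef_rot: [0.846, 0.533, 0.0, -0.0]
wrist_force: [0.5, 0.7, 1.4]
width: 0.0006
grasp_force: 0.6
```

View pics/s4.png

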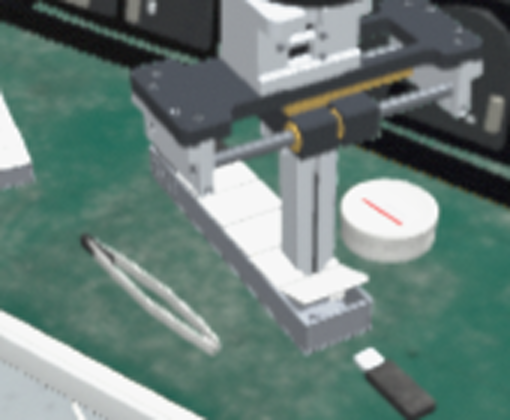

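Lids 1–4 are flat. Lid 5 at (330,280) is being folded, and the box is still in place. Finishing the stroke and lifting straight up.

```bash
python3 -m pendant '[[[-0.0017,-0.0036,0,0],[-0.0017,-0.0036,0,0],[-0.0017,-0.0036,0,0],[-0.0017,-0.0036,0,0],[-0.0017,-0.0036,0,0],[-0.0017,-0.0036,0,0],[-0.0017,-0.0036,0,0],[-0.0017,-0.0036,0,0],[-0.0017,-0.0036,0,0],[-0.0014,-0.003,0,0],[0,0,0,0],[0,0,0,0]]]'; python3 -m pendant '[[[0,0,0.004,0],[0,0,0.01,0],[0,0,0.02,0],[0,0,0.03,0],[0,0,0.03,0],[0,0,0.03,0],[0,-0.03,0.02,0],[0,-0.04,0,0],[0,-0.04,0,0],[0,-0.03,0,0],[0,0,0,0],[0,0,0,0]]]'
python3 - <<'E'
from h import *
a=cv2.resize(bot.camera("scene")[150:290,240:410],(364,300),interpolation=2);b=cv2.resize(bot.camera("top")[175:260,270:430],(564,300),interpolation=2)
cv2.imwrite("pics/f5.png",np.vstack([np.pad(a,((0,0),(0,200),(0,0))),b]))
print(bot.observe()["tool_pos"])
E
```

```text
time_s: 8.35
tool_pos: [0.4352, -0.1548, 0.1245]
eef_rot: [0.846, 0.533, 0.0, -0.0]
wrist_force: [1.0, -0.2, 0.2]
width: 0.0003
grasp_force: 0.0
time_s: 9.35
tool_pos: [0.4349, -0.2957, 0.2691]
eef_rot: [0.847, 0.532, 0.0, -0.0]
wrist_force: [-0.2, 0.7, -1.2]
width: 0.0007
grasp_force: 0.0
[ 0.43539051 -0.29371314  0.26897157]
```

View pics/f5.png

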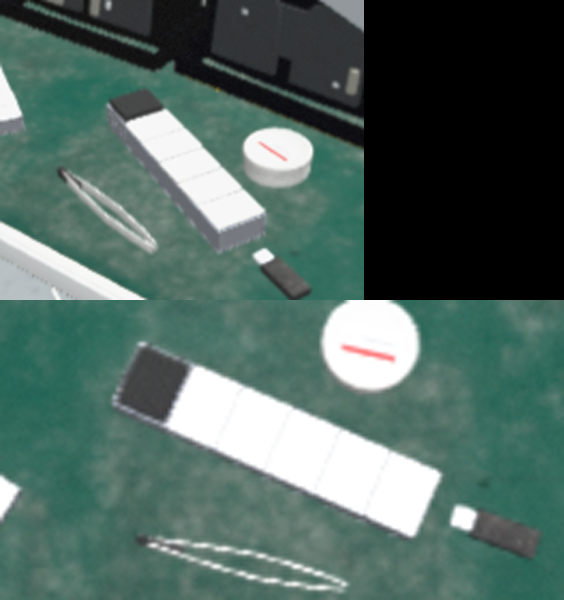

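All five lids are flat (row from (150,120) to (240,215) in the scene crop). The box and its neighbours look unmoved, and the fingers are clear.

```bash
python3 -c "
from cell import bot
print(bot.sign_off())"
```

```text
the job is handed in; nothing more can be done
None
```

The job is handed in: one light stroke from the finger rest folded all five lids down flat in order, the box and the things beside it look unmoved in the final pictures, and the fingers finished clear at about 9.5 s.

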